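# Push a slumped chopping board back into its holder

## Task

The chopping board has slumped forward in its holder and sticks out at the left end. Without grasping or lifting it, first push its top edge away from you until it tips over backwards and leans on the tall rear hoops, then push its protruding left end to the right until the board touches the stop hoop at the holder's right end. Keep its lower edge in the groove, leave the jars, tin and mug where they are, and let go of everything.

Things in the scene. Friction and masses are not known exactly. Their poses are not given: they have to be found in the camera images.
- holder: Board holder fixed to the worktop: light wooden base 160 x 330 x 12 mm with hoops of 8 mm wire. Origin on the worktop under the groove's middle; +x away from the robot (behind the board), +y left along the groove; yaw -0.05 to 0.4 rad. Groove along y: x -15 to +15 mm, floor 12 mm up, lips to 28 mm. With the board home, its left end is at y = +150 mm in this frame.
- rear_hoops (a point): Between the tops of the two tall rear hoops (holder x = +52, y = 0, 146 mm high); holder's axes. Each hoop spans 70 to 120 mm left or right of here. Two like hoops stand in front of the groove at holder x = -58 mm, only 128 mm high; the gaps between them are open. Overhead, a wall shelf: front edge at world x = 0.61 m, underside 0.48 m up.
- stop (a point): On the inner face of the stop hoop across the groove at the holder's right end (holder x = +13, y = -150 mm; this point 150 mm high); holder's axes. The hoop spans holder x = -44 to +70 mm and is 154 mm high. The board's right end must come to touch it.
- board_top (a point): Middle of the upper edge of the loose wooden board, 200 x 300 x 18 mm, 0.45 to 0.95 kg on its long edge. Axes: x up along the board, y to its left end, z out of the face toward the robot. At first it leans 25 deg toward the robot, this point 193 mm high, 78 mm before the groove; pushed well past upright it rests on the rear hoops, leaning 13 to 20 deg, this point 55 mm behind the groove. Top corner reaches 215 mm.
- board_low (a point): Middle of the same board's lower long edge, half-way through its thickness; same axes. It stays in the groove, about 16 mm above the worktop. Near upright the board may also balance on this edge without leaning on a hoop.
- board_end (a point): Middle of the same board's left end face (18 mm thick, 200 mm long), half-way between lower and upper edge; same axes. At the start it is 50 to 90 mm short of home: y = 200 to 240 mm in the holder's frame. Sliding the board along the groove takes some 2 to 6 N.
- honey_jar: Bystander: round honey jar with a dark lid, 65 mm across, 86 mm high; origin at the centre of its underside.
- spice_jar: Bystander: small spice jar with a red cap, 45 mm across, 106 mm high; origin at the centre of its underside.
- tin: Bystander: flat food tin, 87 mm across, 40 mm high; origin at the centre of its underside.
- mug: Bystander: light blue mug, 81 mm across, 120 mm with the handle, 94 mm high; origin on its underside.
- board: The same board's own frame: centre of its rear face; same axes.

How it is judged:
By the outcome, as a careful person would: the job done as asked, in the order asked, and still so for the second after the job is handed in, with the robot touching nothing.
It also fails if it takes over 51 s, if anything falls off the work surface, if the arm or the gripper's body presses on something with over 40 N, if the wrist force passes 120 N, or if a joint passes its speed limit or range.

## Robot

A 6-joint arm with a two-finger parallel gripper is mounted at the origin on a cart in front of the work surface, level with it; the furniture and walls round the work are solid. World frame = base frame: x ahead of the robot, y to its left, z up, the work surface at z = 0. Lengths are in m, angles in rad, forces in N, time in s.
With the tool pointing down it reaches from about 0.35 to 0.775 m from the base axis. Payload 5.5 kg.
Tool frame: the origin (TCP) lies at the very end of the fingers, on their centre line; the grasp point (between the pads) lies 19 mm behind it; z points along the fingers, y is the line along which they close (so a half turn about z gives the same grasp; the last joint's range is limited). The gripper opens to 85 mm and grips with 20 to 120 N. Pads are 22 mm wide; open, the fingers measure 114 mm over their backs; the gripper's body (76 mm by 85 mm) begins 54 mm behind the grasp point. The pads swing forward as they close: fully open they stand 13 mm farther back than shut.
Start: joints at [-1.268, 0.313, 0.046, 1.304, 0, 1.431], TCP at [0.246, -0.52, 0.231] pointing down, gripper open.
Joint ranges: [-2.76, 2.76], [-0.86, 1.69], [-1.03, 1.26], [-2.2, 2.34], [-1.47, 1.5], [-3.14, 3.14]. Speed limits (rad/s): [2.57, 2.57, 3.14, 3.14, 3.14, 3.14].

## Interface

Orientations are given as a unit quaternion [w, x, y, z].
In Python, from workcell import env, cams, ticket, spotter gives the robot as it stands.
- The arm moves only by the tool jog_arm, never from a script. Its argument "increments" is a list that holds one entry, the list of rows, each a list of 7 numbers: the shift along the tool's x, y, z in units of 0.25 m (1.0 is 0.25 m), then the turn, a rotation vector about the tool's x, y, z in units of 180 degrees (1.0 is 180 degrees), then the closure in counts, from 0 (fully open) to 255 (shut). A call has 1 to 20 rows; each row shifts and turns the commanded pose from where the row before left it, along the tool's axes as they then stand; what a row does not reach is not made up. A row lasts 1/10 s, in which the tool goes at most 50 mm and 8.59 degrees, less where a joint would pass 70% of its speed; a pose out of reach is approached as far as the arm can. A call with a number of a shift or a turn outside -1 to 1 is refused whole. A call with a gripper value outside its range is refused whole. The fingers move at their own pace and stop on an object; "force" is the grip in N (left out, the last holds). Time passes only in rows, so rows that do not move let the fingers close. It gives the time, the measured TCP pose, the force, the opening and the grip force at its end, in the units of the state.
- env.get_state(): the state, without advancing time (a new reading comes with each control period).
- cams.read_camera(name): name is "side" or "top"; returns a dict with "pixels" (384x512x3 uint8, red, green, blue), "fx", "fy", "cx", "cy" (pixels), "xyz" and "attitude" of the camera in the world. Camera axes: x right, y down, z forward; pixel columns grow to the right and rows downward; lengths in m; the calibration is good to about 2 mm. A picture is of the moment at which its call begins. There is no depth.
- ticket.hand_in(): hands the job in; it is judged then, once.
Trained networks look in the newest picture that a camera, given by its name, has taken for a name from the list of things; names that differ only in an ending like _2 or _b are one class to them, and where a whole thing is asked for, a point or a joint stands for the part that bears it (a point fixed in the world has none). Each returns a list of dicts, best first, with "conf" (0 to 1); they miss things now and then, are a little off and sometimes report something else, mostly with a low value. They report only what shows in the picture. A call takes as long as a camera call.
- spotter.find_in(target, camera): "uv" ([column, row] in pixels, amid what is visible of it).
- spotter.cut_out(target, camera): "region" (384x512 bool, what is visible of it) and "uv" ([column, row] in pixels, amid what is visible of it).
- spotter.landmark_of(target, camera): "uv" ([column, row] in pixels: a listed point, or the origin of a listed thing).
The state is a dict: "clock": time; "joint_pos": joint angles; "qvel": joint speeds; "tau": joint torques, N m; "tcp_pos": TCP position; "orientation": TCP orientation; "wrist_force": force on the tool from outside, world axes, zero at the start; "ft_torque": the same for the moment, N m; "finger_gap": finger opening in m; "grip_force": force on a finger pad.
Only numpy, scipy, OpenCV 4.12 (cv2) and the standard library are available. Lean on these libraries where they do the work, as an engineer would, in place of code of your own. Each camera call takes 0.05 s, during which the arm holds its last target. There are 200 camera calls.

## Working session

There is one attempt and no reset: what is moved stays moved. The work goes in short steps, Python scripts to look and compute and a tool call to move; the robot and the scene stay as the last step left them, time stands still between calls to the robot, and variables do not carry over. Pictures are saved under pics/ and viewed, at most 10 in all, crops included, and the job is handed in when it is done.

Besides the shell and the picture viewer there is one more tool, called after "Request:" as name(argument=value, ...), one argument or row to a line, values as JSON. jog_arm: Moves the arm, as the interface text tells. Shifts and turns lie within -1 to 1; 1 stands for 0.25 m of shift or 180 degrees of turn. Its arguments: {"type":"object","properties":{"increments":{"type":"array"},"force":{"type":"number"}},"required":["increments"]}

```bash
mkdir -p pics; cat > h.py <<'E'
import numpy as np,cv2
from scipy.spatial.transform import Rotation as R
from workcell import env,cams,ticket,spotter
def cam(n):
    c=cams.read_camera(n); q=np.array(c["attitude"],float)
    c["R"]=R.from_quat(np.r_[q[1:],q[0]]).as_matrix() if q.size==4 else q
    c["t"]=np.array(c["xyz"]); return c
def ray(c,uv):
    d=c["R"]@np.array([(uv[0]-c["cx"])/c["fx"],(uv[1]-c["cy"])/c["fy"],1]); return d/np.linalg.norm(d)
def atz(c,uv,z):
    d=ray(c,uv); return c["t"]+d*(z-c["t"][2])/d[2]
def tri(c1,u1,c2,u2):
    A=[];b=[]
    for c,u in((c1,u1),(c2,u2)):
        d=ray(c,u);P=np.eye(3)-np.outer(d,d);A.append(P);b.append(P@c["t"])
    x=np.linalg.solve(sum(A),sum(b)); return x,[np.linalg.norm(P@x-q) for P,q in zip(A,b)]
def proj(c,p):
    v=c["R"].T@(np.array(p)-c["t"]); return [c["fx"]*v[0]/v[2]+c["cx"],c["fy"]*v[1]/v[2]+c["cy"]]
def save(c,f): cv2.imwrite("pics/"+f,c["pixels"][:,:,::-1])
E
python3 - <<'E'
from h import *
np.set_printoptions(precision=4,suppress=True)
C={n:cam(n) for n in("side","top")}
for n,c in C.items(): save(c,n+"0.png"); print(n,c["t"],c["R"][:,2],c["fx"])
for t in["holder","rear_hoops","stop","board_top","board_low","board_end","board","honey_jar","spice_jar","tin","mug"]:
    r={n:spotter.landmark_of(t,n)[:2] for n in C}
    print(t,{n:[(np.round(x["uv"],1).tolist(),round(x["conf"],2)) for x in v] for n,v in r.items()})
    if r["side"] and r["top"]: print("   ",*tri(C["side"],r["side"][0]["uv"],C["top"],r["top"][0]["uv"]))
s=env.get_state();print(s)
E
```

```text
side [0.4963 1.112  0.6577] [ 0.0037 -0.9118 -0.4105] 396.39141327380776
top [ 0.3113 -0.0679  1.8471] [ 0.1257  0.0213 -0.9918] 460.2485736085608
holder {'side': [([248.3, 224.0], 0.66)], 'top': [([271.5, 208.7], 0.78), ([313.3, 193.6], 0.56)]}
    [ 0.5163 -0.1073  0.0058] [np.float64(2.810961860925857e-05), np.float64(2.8109618609368647e-05)]
rear_hoops {'side': [([230.1, 184.5], 0.93)], 'top': [([272.7, 190.7], 0.78)]}
    [ 0.5711 -0.1103  0.1532] [np.float64(0.004006173574378002), np.float64(0.004006173574377785)]
stop {'side': [([236.2, 169.8], 0.72)], 'top': [([315.8, 192.4], 0.9)]}
    [ 0.5594 -0.2707  0.1462] [np.float64(0.0014743869140504233), np.float64(0.0014743869140504292)]
board_top {'side': [([277.9, 181.4], 0.72)], 'top': [([254.6, 226.3], 0.98)]}
    [ 0.4268 -0.0403  0.1925] [np.float64(0.006317397467821428), np.float64(0.006317397467821537)]
board_low {'side': [], 'top': [([250.9, 209.0], 0.97)]}
board_end {'side': [([263.0, 231.4], 0.96), ([247.8, 222.6], 0.7)], 'top': []}
board {'side': [([258.4, 208.1], 0.71), ([261.8, 229.8], 0.42)], 'top': [([252.9, 213.7],
[... 618 characters left out ...]
969490689)]
mug {'side': [([191.9, 298.1], 0.63)], 'top': [([174.9, 175.2], 0.8), ([159.6, 206.5], 0.5)]}
    [ 0.6612  0.2839 -0.0003] [np.float64(0.0025311041589633483), np.float64(0.002531104158963234)]
{'clock': 1.2, 'joint_pos': array([-1.2676,  0.3132,  0.0461,  1.3036,  0.    ,  1.4312]), 'qvel': array([ 0.0001, -0.0023, -0.0003,  0.0007, -0.0008,  0.0021]), 'tau': array([  0.0007, -48.0479,  29.8811,   0.0005,  -0.0001,   0.    ]), 'tcp_pos': array([ 0.2464, -0.5196,  0.2313]), 'orientation': array([0.    , 0.9756, 0.2196, 0.    ]), 'wrist_force': array([-0.2871, -0.7256,  0.5369]), 'ft_torque': array([ 0.0423,  0.0084, -0.0451]), 'grip_force': 0.0, 'finger_gap': 0.08548484722679882}
```

View pics/side0.png

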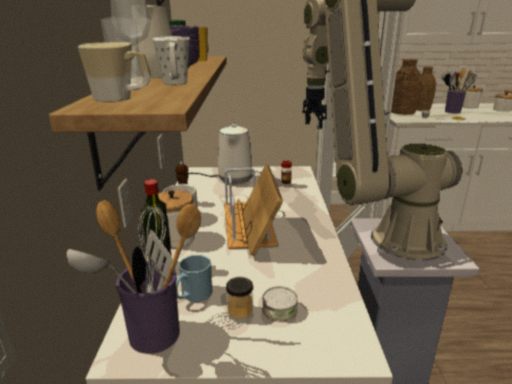

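View pics/top0.png

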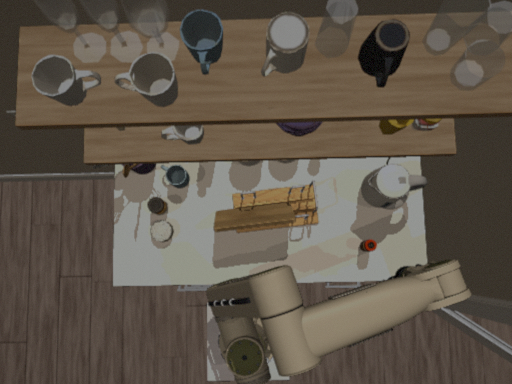

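The side view shows the board leaning towards the robot, with its near (left) end face around (263,231). The top view shows it across (215–295, 215). I'll fit the holder pose and board slide jointly from the landmark pixels.

```bash
python3 - <<'E'
from h import *
from scipy.optimize import least_squares
np.set_printoptions(precision=4,suppress=True)
C={n:cam(n) for n in("side","top")}
def pts(p):
    x,y,a,s=p  # s=board centre y in holder
    # board: lower edge mid at ~(0,s,.016), leaning -x 25deg
    H={"holder":(0,0,0),"rear_hoops":(.052,0,.146),"stop":(.013,-.15,.15),"board_top":(-.078,s,.193),"board_low":(.003,s,.016),"board_end":(-.038,s+.15,.105)}
    c,n=np.cos(a),np.sin(a)
    return {k:np.array([x+c*v[0]-n*v[1],y+n*v[0]+c*v[1],v[2]]) for k,v in H.items()}
D=[]
for t in["holder","rear_hoops","stop","board_top","board_low","board_end"]:
    for n in C:
        r=spotter.landmark_of(t,n)
        if r and r[0]["conf"]>.5: D.append((t,n,np.array(r[0]["uv"])))
f=lambda p:np.ravel([np.array(proj(C[n],pts(p)[t]))-u for t,n,u in D])
r=least_squares(f,[.516,-.107,.15,.07],loss="soft_l1",f_scale=2)
print(r.x)
for d,e in zip(D,f(r.x).reshape(-1,2)):print(d[0],d[1],e)
for k,v in pts(r.x).items():print(k,v)
# overlay of corners
def H2W(v):
    x,y,a,s=r.x;c,n=np.cos(a),np.sin(a);return [x+c*v[0]-n*v[1],y+n*v[0]+c*v[1],v[2]]
s=r.x[3]
for n in C:
    im=cv2.resize(C[n]["pixels"][:,:,::-1].copy(),None,fx=4,fy=4,interpolation=cv2.INTER_CUBIC)
    P=lambda v:tuple(int(4*q+2) for q in proj(C[n],H2W(v)))
    for poly,col in(([(-.08,-.165,.012),(.08,-.165,.012),(.08,.165,.012),(-.08,.165,.012)],(255,0,0)),([(-.078,s-.15,.193),(-.078,s+.15,.193),(.003,s+.15,.016),(.003,s-.15,.016)],(0,0,255)),([(-.044,-.154,.154),(.07,-.154,.154)],(0,255,0)),([(.052,.07,.146),(.052,.12,.146)],(0,255,0)),([(.052,-.07,.146),(.052,-.12,.146)],(0,255,0)),([(-.058,.07,.128),(-.058,.12,.128)],(0,255,255)),([(-.058,-.07,.128),(-.058,-.12,.128)],(0,255,255))):
        cv2.polylines(im,[np.array([P(v) for v in poly])],True,col,1)
    u,v=P((0,0,.08)); cv2.imwrite(f"pics/ov_{n}.png",im[v-220:v+220,u-300:u+300])
E
python3 - <<'E'
import cv2,numpy as np
a=cv2.imread('pics/ov_side.png');b=cv2.imread('pics/ov_top.png')
cv2.imwrite('pics/ov.png',np.vstack([a[70:370],b[70:370]]))
E
```

```text
[ 0.526  -0.1046  0.1146  0.0773]
holder side [-3.2784 -0.6233]
holder top [ 0.1255 -0.3306]
rear_hoops side [-0.193   3.9218]
rear_hoops top [-0.0517 -1.3498]
stop side [1.7945 1.3378]
stop top [0.826  3.4585]
board_top side [-2.9775  2.2236]
board_top top [-0.2147  0.5861]
board_low side [-3.4449  0.6615]
board_low top [1.1682 0.7926]
board_end side [ 3.2852 -0.349 ]
board_end top [0.179  0.9215]
holder [ 0.526  -0.1046  0.    ]
rear_hoops [ 0.5777 -0.0986  0.146 ]
stop [ 0.5561 -0.2521  0.15  ]
board_top [ 0.4397 -0.0367  0.193 ]
board_low [ 0.5202 -0.0274  0.016 ]
board_end [0.4623 0.1169 0.105 ]
```

View pics/ov.png

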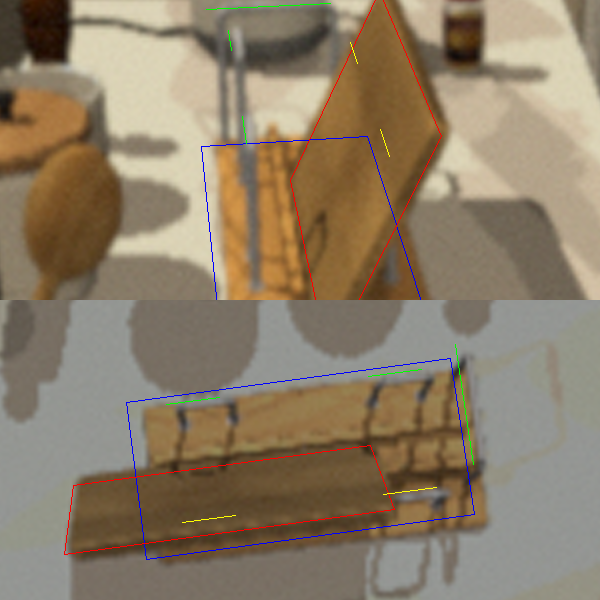

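```bash
cat >> h.py <<'E'
A=.115; H0=np.array([.520,-.119,0]); RH=R.from_euler('z',A).as_matrix()
def hw(x,y,z): return H0+RH@np.array([x,y,z])
def wh(p): return RH.T@(np.array(p)-H0)
def tool(phi,t):  # tool axis z tilted t from down toward heading phi; x along heading
    z=np.array([np.sin(t)*np.cos(phi),np.sin(t)*np.sin(phi),-np.cos(t)]);x=np.array([np.cos(t)*np.cos(phi),np.cos(t)*np.sin(phi),np.sin(t)])
    return R.from_matrix(np.c_[x,np.cross(z,x),z])
def rows(wps,g=255,rmax=7.0):
    s=env.get_state();q=s["orientation"];r=R.from_quat(np.r_[q[1:],q[0]]);p=s["tcp_pos"].copy()
    for tp,tr,step in wps:
        tr=tr or r; rv=(r.inv()*tr).as_rotvec()
        n=max(int(np.ceil(np.linalg.norm(tp-p)/step)),int(np.ceil(np.degrees(np.linalg.norm(rv))/rmax)),1)
        for i in range(n):
            w=(np.asarray(tp)-p)/(n-i); d=np.round(r.inv().apply(w)/.25,3); k=np.round((r.inv()*tr).as_rotvec()/(n-i)/np.pi,4)
            print(list(map(float,d))+list(map(float,k))+[g],end=",\n")
            p=p+r.apply(d*.25); r=r*R.from_rotvec(k*np.pi)
def st():
    s=env.get_state();print("t",round(s["clock"],2),"hold",wh(s["tcp_pos"]).round(4),"w",s["tcp_pos"].round(4),"F",s["wrist_force"].round(1),s["orientation"].round(3),s["joint_pos"].round(2))
E
python3 - <<'E'
from h import *
print(hw(-.15,.09,.2)); rows([(hw(-.15,.09,.20),tool(A,np.radians(35)),.032)])
E
```

```text
[ 0.36066358 -0.04680647  0.2       ]
[0.076, -0.095, 0.008, -0.002, 0.012, 0.0063, 255],
[0.074, -0.096, 0.01, -0.002, 0.012, 0.0063, 255],
[0.072, -0.098, 0.012, -0.002, 0.012, 0.0063, 255],
[0.07, -0.099, 0.014, -0.002, 0.0121, 0.0063, 255],
[0.067, -0.1, 0.016, -0.002, 0.012, 0.0063, 255],
[0.064, -0.102, 0.018, -0.002, 0.0121, 0.0063, 255],
[0.062, -0.103, 0.02, -0.002, 0.012, 0.0063, 255],
[0.059, -0.105, 0.021, -0.002, 0.0121, 0.0063, 255],
[0.056, -0.106, 0.023, -0.002, 0.012, 0.0063, 255],
[0.053, -0.107, 0.024, -0.002, 0.0121, 0.0063, 255],
[0.049, -0.108, 0.026, -0.002, 0.012, 0.0064, 255],
[0.046, -0.109, 0.027, -0.002, 0.0121, 0.0063, 255],
[0.043, -0.111, 0.028, -0.002, 0.012, 0.0064, 255],
[0.04, -0.112, 0.029, -0.002, 0.0121, 0.0063, 255],
[0.037, -0.112, 0.029, -0.0019, 0.012, 0.0064, 255],
[0.033, -0.113, 0.03, -0.002, 0.0121, 0.0063, 255],
```

Request:
jog_arm(
  increments=[
    [[0.076,-0.095,0.008,-0.002,0.012,0.0063,255],[0.074,-0.096,0.01,-0.002,0.012,0.0063,255],[0.072,-0.098,0.012,-0.002,0.012,0.0063,255],[0.07,-0.099,0.014,-0.002,0.012,0.0063,255],[0.067,-0.1,0.016,-0.002,0.012,0.0063,255],[0.064,-0.102,0.018,-0.002,0.012,0.0063,255],[0.062,-0.103,0.02,-0.002,0.012,0.0063,255],[0.059,-0.105,0.021,-0.002,0.012,0.0063,255],[0.056,-0.106,0.023,-0.002,0.012,0.0063,255],[0.053,-0.107,0.024,-0.002,0.012,0.0063,255],[0.049,-0.108,0.026,-0.002,0.012,0.0063,255],[0.046,-0.109,0.027,-0.002,0.012,0.0063,255],[0.043,-0.111,0.028,-0.002,0.012,0.0063,255],[0.04,-0.112,0.029,-0.002,0.012,0.0063,255],[0.037,-0.112,0.029,-0.002,0.012,0.0063,255],[0.033,-0.113,0.03,-0.002,0.012,0.0063,255],[0,0,0,0,0,0,255]],
  ],
)

```text
clock: 3.6
tcp_pos: [0.3593, -0.0428, 0.1983]
orientation: [-0.018, 0.952, 0.058, 0.299]
wrist_force: [0.5, -0.3, -0.8]
finger_gap: 0.0003
grip_force: 0.0
```

```bash
python3 - <<'E'
from h import *
st(); rows([(hw(-.12,.09,.178),tool(A,np.radians(35)),.02),(hw(-.02,.09,.178),None,.008)])
c=cam("side");save(c,"s1.png")
E
```

```text
t 3.6 hold [-0.1509  0.0941  0.1983] w [ 0.3593 -0.0428  0.1983] F [ 0.5 -0.3 -0.8] [-0.018  0.952  0.058  0.299] [-0.74 -0.56 -0.94  0.77  0.45  2.38]
[0.027, 0.009, 0.069, -0.0005, 0.0002, 0.0008, 255],
[0.028, 0.008, 0.069, -0.0005, 0.0003, 0.0008, 255],
[0.025, 0.0, 0.018, 0.0, 0.0, 0.0, 255],
[0.025, 0.0, 0.018, 0.0, 0.0, 0.0, 255],
[0.025, 0.0, 0.018, 0.0, 0.0, 0.0, 255],
[0.025, 0.0, 0.017, 0.0, 0.0, 0.0, 255],
[0.025, 0.0, 0.018, 0.0, 0.0, 0.0, 255],
[0.025, 0.0, 0.017, 0.0, 0.0, 0.0, 255],
[0.025, 0.0, 0.018, 0.0, 0.0, 0.0, 255],
[0.025, 0.0, 0.017, 0.0, 0.0, 0.0, 255],
[0.025, 0.0, 0.018, 0.0, 0.0, 0.0, 255],
[0.026, 0.0, 0.017, 0.0, 0.0, 0.0, 255],
[0.025, 0.0, 0.018, 0.0, 0.0, 0.0, 255],
[0.026, 0.0, 0.017, 0.0, 0.0, 0.0, 255],
[0.025, 0.0, 0.018, 0.0, 0.0, 0.0, 255],
```

View pics/s1.png

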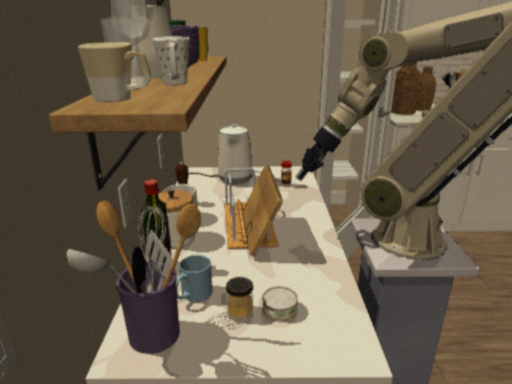

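The tip at (302,177) stands in front of the board's top edge (about 278,181) with clearance, so I can start pushing.

Request:
jog_arm(
  increments=[
    [[0.027,0.009,0.069,0,0,0.0008,255],[0.028,0.008,0.069,0,0,0.0008,255],[0.025,0,0.018,0,0,0,255],[0.025,0,0.018,0,0,0,255],[0.025,0,0.018,0,0,0,255],[0.025,0,0.017,0,0,0,255],[0.025,0,0.018,0,0,0,255],[0.025,0,0.017,0,0,0,255],[0.025,0,0.018,0,0,0,255],[0.025,0,0.017,0,0,0,255]],
  ],
)

```text
clock: 4.65
tcp_pos: [0.4533, -0.0406, 0.179]
orientation: [-0.018, 0.953, 0.053, 0.299]
wrist_force: [-1.9, -0.6, 0.2]
finger_gap: 0.0001
grip_force: 0.7
```

Request:
jog_arm(
  increments=[
    [[0.026,0,0.018,0,0,0,255],[0.026,0,0.018,0,0,0,255],[0.026,0,0.018,0,0,0,255],[0.026,0,0.018,0,0,0,255],[0.026,0,0.018,0,0,0,255],[0.026,0,0.018,0,0,0,255],[0.026,0,0.018,0,0,0,255],[0.026,0,0.018,0,0,0,255]],
  ],
)

```text
clock: 5.45
tcp_pos: [0.5162, -0.0337, 0.1792]
orientation: [-0.018, 0.953, 0.053, 0.299]
wrist_force: [-0.5, 0.4, 1.1]
finger_gap: -0.0001
grip_force: 0.2
```

```bash
python3 - <<'E'
from h import *
st()
c=cam("side");save(c,"s2.png")
E
```

```text
t 5.45 hold [0.0061 0.0852 0.1792] w [ 0.5162 -0.0337  0.1792] F [-0.5  0.4  1.1] [-0.018  0.953  0.053  0.299] [-0.38 -0.19 -0.82  0.39  0.28  2.73]
```

View pics/s2.png

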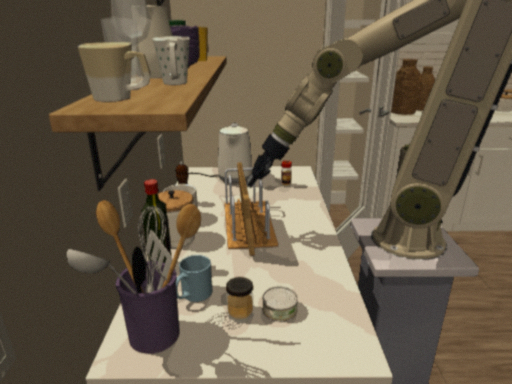

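The board is now past upright, with its top corner at (240,165) and its lower end at (251,250). A little more push until it rests on the hoops.

Request:
jog_arm(
  increments=[
    [[0.02,0,0.014,0,0,0,255],[0.02,0,0.014,0,0,0,255],[0.016,0,0.011,0,0,0,255],[0,0,0,0,0,0,255],[0,0,0,0,0,0,255]],
  ],
)

```text
clock: 6.0
tcp_pos: [0.5325, -0.0317, 0.1791]
orientation: [-0.018, 0.953, 0.053, 0.299]
wrist_force: [0.1, -0.5, -0.4]
finger_gap: 0.0005
grip_force: 0.0
```

```bash
python3 - <<'E'
from h import *
st()
C={n:cam(n) for n in("side","top")}
print({(t,n):[(np.round(x["uv"],1),x["conf"]) for x in spotter.landmark_of(t,n)[:1]] for t in("board_top","board_end","board_low") for n in C})
for t in("board_top","board_end","board_low"):
    r=[spotter.landmark_of(t,n) for n in("side","top")]
    if all(r): x,e=tri(C["side"],r[0][0]["uv"],C["top"],r[1][0]["uv"]); print(t,wh(x).round(4),e[0].round(4))
E
```

```text
t 6.0 hold [0.0224 0.0853 0.1791] w [ 0.5325 -0.0317  0.1791] F [ 0.1 -0.5 -0.4] [-0.018  0.953  0.053  0.299] [-0.36 -0.15 -0.79  0.37  0.27  2.74]
{('board_top', 'side'): [(array([232.6, 178.4]), 0.94)], ('board_top', 'top'): [(array([249.3, 189.9]), 0.83)], ('board_end', 'side'): [(array([240.2, 227.9]), 0.74)], ('board_end', 'top'): [(array([212.8, 209.8]), 0.95)], ('board_low', 'side'): [(array([248.2, 235.9]), 0.95)], ('board_low', 'top'): [(array([161.6, 207.8]), 0.64)]}
board_top [0.0529 0.0887 0.2094] 0.0011
board_end [0.0279 0.2352 0.112 ] 0.0153
board_low [0.037  0.4139 0.1897] 0.0011
```

Contact force is zero and board_top sits at holder (0.053, 0.089, 0.209), so the board leans on the rear hoops. Next I'll retract and move to the left end.

```bash
python3 - <<'E'
from h import *
d=np.radians
rows([(hw(-.09,.085,.26),tool(A,d(8)),.03),(hw(-.03,.31,.26),tool(A+d(90),0),.025)])
E
```

```text
[-0.037, 0.0, -0.104, -0.0, -0.0299, -0.0003, 255],
[-0.046, 0.0, -0.101, -0.0, -0.0299, -0.0002, 255],
[-0.056, 0.0, -0.096, -0.0, -0.0299, -0.0002, 255],
[-0.064, 0.001, -0.09, -0.0001, -0.0298, -0.0003, 255],
[-0.073, 0.0, -0.083, -0.0, -0.0299, -0.0002, 255],
[0.018, -0.069, 0.003, 0.0027, -0.0027, -0.0384, 255],
[0.027, -0.066, 0.003, 0.0027, -0.0027, -0.0384, 255],
[0.034, -0.063, 0.003, 0.0027, -0.0027, -0.0384, 255],
[0.042, -0.058, 0.003, 0.0027, -0.0027, -0.0384, 255],
[0.048, -0.053, 0.004, 0.0027, -0.0027, -0.0384, 255],
[0.054, -0.046, 0.003, 0.0027, -0.0027, -0.0384, 255],
[0.06, -0.04, 0.003, 0.0027, -0.0027, -0.0384, 255],
[0.064, -0.032, 0.003, 0.0027, -0.0027, -0.0384, 255],
[0.067, -0.024, 0.003, 0.0026, -0.0027, -0.0384, 255],
[0.07, -0.016, 0.002, 0.0027, -0.0027, -0.0384, 255],
[0.071, -0.007, 0.002, 0.0026, -0.0027, -0.0384, 255],
[0.072, 0.001, 0.002, 0.0027, -0.0027, -0.0384, 255],
[0.071, 0.011, 0.001, 0.0026, -0.0026, -0.0383, 255],
```

Request:
jog_arm(
  increments=[
    [[-0.037,0,-0.104,0,-0.03,0,255],[-0.046,0,-0.101,0,-0.03,0,255],[-0.056,0,-0.096,0,-0.03,0,255],[-0.064,0,-0.09,0,-0.03,0,255],[-0.073,0,-0.083,0,-0.03,0,255],[0.018,-0.069,0.003,0.0027,-0.0027,-0.0384,255],[0.027,-0.066,0.003,0.0027,-0.0027,-0.0384,255],[0.034,-0.063,0.003,0.0027,-0.0027,-0.0384,255],[0.042,-0.058,0.003,0.0027,-0.0027,-0.0384,255],[0.048,-0.053,0.004,0.0027,-0.0027,-0.0384,255],[0.054,-0.046,0.003,0.0027,-0.0027,-0.0384,255],[0.06,-0.04,0.003,0.0027,-0.0027,-0.0384,255],[0.064,-0.032,0.003,0.0027,-0.0027,-0.0384,255],[0.067,-0.024,0.003,0.0027,-0.0027,-0.0384,255],[0.07,-0.016,0.002,0.0027,-0.0027,-0.0384,255],[0.071,-0.007,0.002,0.0027,-0.0027,-0.0384,255],[0.072,0.001,0.002,0.0027,-0.0027,-0.0384,255],[0.071,0.011,0.001,0.0027,-0.0027,-0.0384,255],[0,0,0,0,0,0,255]],
  ],
)

```text
clock: 8.6
tcp_pos: [0.4561, 0.1873, 0.2598]
orientation: [-0.002, 0.665, 0.747, -0.0]
wrist_force: [0.7, 0.4, 1.2]
finger_gap: 0.0002
grip_force: 0.0
```

```bash
python3 - <<'E'
from h import *
st()
d=np.radians
rows([(hw(.023,.29,.20),tool(A+d(90),d(-45)),.02),(hw(.023,.275,.095),None,.025)])
C={n:cam(n) for n in("side","top")}
for t in("board_top","board_end","board_low","honey_jar","stop"):
    r=[spotter.landmark_of(t,n) for n in("side","top")]
    if all(r): x,e=tri(C["side"],r[0][0]["uv"],C["top"],r[1][0]["uv"]); print(t,wh(x).round(4),e[0].round(4),r[0][0]["conf"],r[1][0]["conf"])
a=C["side"]["pixels"][130:330,130:330,::-1];b=C["top"]["pixels"][130:280,180:380,::-1]
cv2.imwrite("pics/s3.png",np.hstack([cv2.resize(a,(400,400)),cv2.resize(b,(400,300)).copy() if 0 else cv2.copyMakeBorder(cv2.resize(b,(400,300)),0,100,0,0,cv2.BORDER_CONSTANT)]))
E
```

```text
t 8.6 hold [-0.0284  0.3116  0.2598] w [0.4561 0.1873 0.2598] F [0.7 0.4 1.2] [-0.002  0.665  0.747 -0.   ] [ 0.23  0.15 -0.1   1.33  0.    1.68]
[-0.012, 0.029, 0.034, -0.0001, -0.0358, 0.0001, 255],
[-0.009, 0.03, 0.035, -0.0001, -0.0358, 0.0001, 255],
[-0.004, 0.029, 0.036, -0.0001, -0.0358, 0.0001, 255],
[-0.001, 0.029, 0.036, -0.0001, -0.0358, 0.0001, 255],
[0.004, 0.03, 0.036, -0.0002, -0.0358, 0.0, 255],
[0.008, 0.029, 0.036, -0.0001, -0.0358, 0.0001, 255],
[0.011, 0.03, 0.035, -0.0002, -0.0359, 0.0, 255],
[0.051, -0.0, 0.068, 0.0, 0.0, 0.0, 255],
[0.051, -0.0, 0.068, 0.0, 0.0, 0.0, 255],
[0.051, -0.0, 0.068, 0.0, 0.0, 0.0, 255],
[0.051, -0.0, 0.068, 0.0, 0.0, 0.0, 255],
[0.051, -0.0, 0.067, 0.0, 0.0, 0.0, 255],
board_top [0.055  0.0987 0.2153] 0.0027 0.94 0.96
board_end [0.0314 0.2338 0.1063] 0.0112 0.56 0.71
board_low [0.0081 0.0788 0.0129] 0.0048 0.81 0.58
honey_jar [ 0.0634 -0.2146 -0.5324] 0.0521 0.61 0.58
stop [ 0.0222 -0.1468  0.1518] 0.0022 0.82 0.77
```

View pics/s3.png

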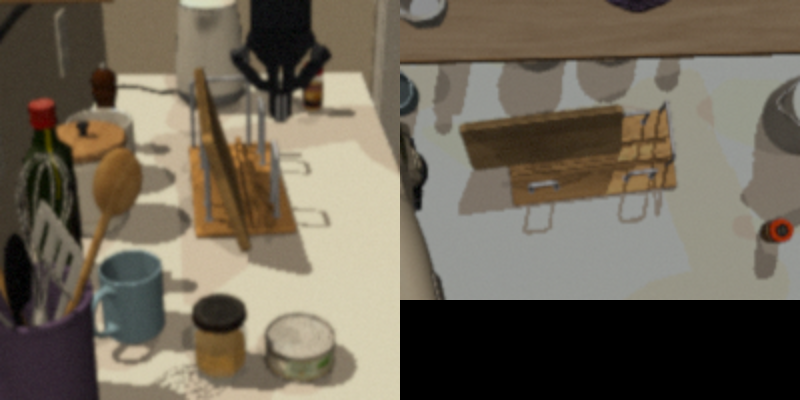

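The board leans back on the rear hoops and still protrudes left. Its lower-left corner is at about (245,245) in the left crop. I'll lower the tool beside the end face.

Request:
jog_arm(
  increments=[
    [[-0.012,0.029,0.034,0,-0.0358,0,255],[-0.009,0.03,0.035,0,-0.0358,0,255],[-0.004,0.03,0.036,0,-0.0358,0,255],[-0.001,0.03,0.036,0,-0.0358,0,255],[0.004,0.03,0.036,0,-0.0358,0,255],[0.008,0.03,0.036,0,-0.0358,0,255],[0.011,0.03,0.035,0,-0.0358,0,255],[0.051,0,0.068,0,0,0,255],[0.051,0,0.068,0,0,0,255],[0.051,0,0.068,0,0,0,255],[0.051,0,0.068,0,0,0,255],[0.051,0,0.068,0,0,0,255],[0,0,0,0,0,0,255]],
  ],
)

```text
clock: 10.5
tcp_pos: [0.5096, 0.1539, 0.0926]
orientation: [0.283, 0.615, 0.689, -0.258]
wrist_force: [-0.7, -0.2, 0.3]
finger_gap: -0.0002
grip_force: 0.0
```

```bash
python3 - <<'E'
from h import *
st(); rows([(hw(.026,.175,.095),None,.008)])
c=cam("side");save(c,"s4.png")
E
```

```text
t 10.5 hold [0.021  0.2722 0.0926] w [0.5096 0.1539 0.0926] F [-0.7 -0.2  0.3] [ 0.283  0.615  0.689 -0.258] [ 0.51  0.63 -0.06  1.26 -0.71  2.11]
[-0.022, 0.002, 0.021, 0.0, 0.0, 0.0, 255],
[-0.022, 0.002, 0.021, 0.0, 0.0, 0.0, 255],
[-0.022, 0.002, 0.021, 0.0, 0.0, 0.0, 255],
[-0.022, 0.002, 0.021, 0.0, 0.0, 0.0, 255],
[-0.021, 0.001, 0.021, 0.0, 0.0, 0.0, 255],
[-0.022, 0.002, 0.02, 0.0, 0.0, 0.0, 255],
[-0.021, 0.001, 0.021, 0.0, 0.0, 0.0, 255],
[-0.022, 0.002, 0.02, 0.0, 0.0, 0.0, 255],
[-0.021, 0.001, 0.021, 0.0, 0.0, 0.0, 255],
[-0.022, 0.002, 0.02, 0.0, 0.0, 0.0, 255],
[-0.021, 0.001, 0.021, 0.0, 0.0, 0.0, 255],
[-0.022, 0.002, 0.02, 0.0, 0.0, 0.0, 255],
[-0.021, 0.001, 0.021, 0.0, 0.0, 0.0, 255],
```

View pics/s4.png

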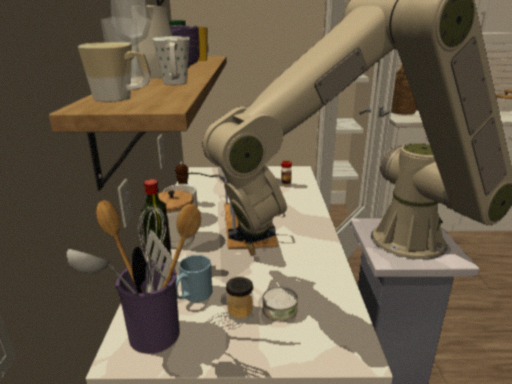

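The hand is in front of the board's end, with the lower corner just showing at (251,248), and it stays clear of the jars. Now pushing right.

Request:
jog_arm(
  increments=[
    [[-0.022,0.002,0.021,0,0,0,255],[-0.022,0.002,0.021,0,0,0,255],[-0.022,0.002,0.021,0,0,0,255],[-0.022,0.002,0.021,0,0,0,255],[-0.022,0.002,0.021,0,0,0,255],[-0.022,0.002,0.021,0,0,0,255],[-0.022,0.002,0.021,0,0,0,255]],
  ],
)

```text
clock: 11.25
tcp_pos: [0.5211, 0.1033, 0.0967]
orientation: [0.284, 0.616, 0.689, -0.254]
wrist_force: [-1.3, 7.4, 1.0]
finger_gap: 0.0001
grip_force: 3.9
```

```bash
python3 - <<'E'
from h import *
st();C={n:cam(n) for n in("side","top")}
for t in("board_top","stop"):
    r=[spotter.landmark_of(t,n) for n in("side","top")]
    if r[1]: print(t,wh(atz(C["top"],r[1][0]["uv"],.209 if t=="board_top" else .15)).round(4),r[1][0]["conf"])
E
```

```text
t 11.25 hold [0.0266 0.2207 0.0967] w [0.5211 0.1033 0.0967] F [-1.3  7.4  1. ] [ 0.284  0.616  0.689 -0.254] [ 0.43  0.57 -0.15  1.15 -0.73  2.  ]
board_top [0.0552 0.0651 0.209 ] 0.69
stop [ 0.0124 -0.1455  0.15  ] 0.68
```

Request:
jog_arm(
  increments=[
    [[-0.021,0.0,0.022,0,0,0,255],[-0.021,0.0,0.022,0,0,0,255],[-0.021,0.0,0.022,0,0,0,255],[-0.021,0.0,0.022,0,0,0,255],[-0.021,0.0,0.022,0,0,0,255]],
  ],
)

```text
clock: 12.05
tcp_pos: [0.5245, 0.0677, 0.0963]
orientation: [0.283, 0.615, 0.691, -0.254]
wrist_force: [-10.6, 22.9, 13.4]
finger_gap: 0.0001
grip_force: 11.8
```

```bash
python3 - <<'E'
from h import *
st();C={n:cam(n) for n in("side","top")}
for t in("board_top","stop"):
    r=[spotter.landmark_of(t,n) for n in("side","top")]
    if r[1]: print(t,wh(atz(C["top"],r[1][0]["uv"],.209 if t=="board_top" else .15)).round(4),r[1][0]["conf"])
E
```

```text
t 12.05 hold [0.0259 0.1849 0.0963] w [0.5245 0.0677 0.0963] F [-10.6  22.9  13.4] [ 0.283  0.615  0.691 -0.254] [ 0.37  0.53 -0.21  1.07 -0.75  1.92]
board_top [0.0589 0.0286 0.209 ] 0.62
stop [ 0.0212 -0.1472  0.15  ] 0.73
```

The force jumped to 23 N with about 27 mm still to go, so I'll look before pushing further.

```bash
python3 - <<'E'
from h import *
C={n:cam(n) for n in("side","top")}
st()
a=C["side"]["pixels"][130:270,180:320,::-1];b=C["top"]["pixels"][150:250,200:340,::-1]
cv2.imwrite("pics/s5.png",np.hstack([cv2.resize(a,(400,400)),cv2.copyMakeBorder(cv2.resize(b,(400,286),interpolation=cv2.INTER_CUBIC),0,114,0,0,cv2.BORDER_CONSTANT)]))
E
```

```text
t 12.45 hold [0.0258 0.1832 0.0962] w [0.5246 0.0659 0.0962] F [-5.   9.4  6.1] [ 0.284  0.615  0.69  -0.255] [ 0.36  0.53 -0.21  1.07 -0.75  1.92]
```

View pics/s5.png

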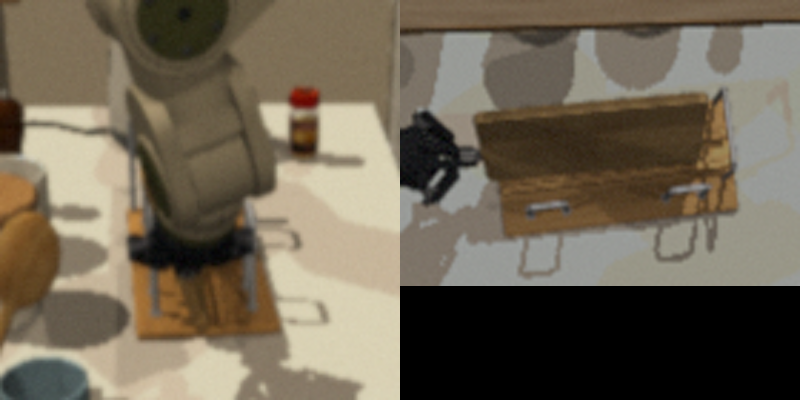

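The force relaxed to 9 N while holding, so this was stick-slip: the tip is on the end face and nothing else touches. About 28 mm of gap is left at the stop, so I'll continue more slowly.

Request:
jog_arm(
  increments=[
    [[-0.011,0.0,0.011,0,0,0,255],[-0.011,0.0,0.011,0,0,0,255],[-0.011,0.0,0.011,0,0,0,255]],
  ],
)

```text
clock: 12.75
tcp_pos: [0.5254, 0.0559, 0.0961]
orientation: [0.283, 0.615, 0.691, -0.254]
wrist_force: [-9.1, 19.6, 11.3]
finger_gap: 0.0002
grip_force: 10.3
```

```bash
python3 - <<'E'
from h import *
st();C={n:cam(n) for n in("side","top")}
for t in("board_top","stop"):
    r=spotter.landmark_of(t,"top")
    if r: print(t,wh(atz(C["top"],r[0]["uv"],.209 if t=="board_top" else .15)).round(4),r[0]["conf"])
st()
E
```

```text
t 12.75 hold [0.0255 0.1731 0.0961] w [0.5254 0.0559 0.0961] F [-9.1 19.6 11.3] [ 0.283  0.615  0.691 -0.254] [ 0.35  0.52 -0.23  1.05 -0.75  1.89]
board_top [0.0673 0.0227 0.209 ] 0.72
stop [ 0.0209 -0.1442  0.15  ] 0.93
t 12.95 hold [0.0253 0.1722 0.0961] w [0.5254 0.055  0.0961] F [-7.  13.7  8.7] [ 0.284  0.615  0.69  -0.255] [ 0.34  0.52 -0.23  1.05 -0.76  1.89]
```

The tip is also pressing down and back on the board, so I'll unload those directions while pushing.

Request:
jog_arm(
  increments=[
    [[-0.013,-0.004,0.008,0,0,0,255],[-0.013,-0.004,0.008,0,0,0,255],[-0.013,-0.004,0.008,0,0,0,255]],
  ],
)

```text
clock: 13.25
tcp_pos: [0.5233, 0.0427, 0.0972]
orientation: [0.283, 0.615, 0.69, -0.256]
wrist_force: [-2.0, 5.4, -1.8]
finger_gap: 0.0002
grip_force: 3.0
```

```bash
python3 - <<'E'
from h import *
st();C={n:cam(n) for n in("side","top")}
for t in("board_top","stop"):
    r=spotter.landmark_of(t,"top")
    if r: print(t,wh(atz(C["top"],r[0]["uv"],.209 if t=="board_top" else .15)).round(4),r[0]["conf"])
E
```

```text
t 13.25 hold [0.0218 0.1602 0.0972] w [0.5233 0.0427 0.0972] F [-2.   5.4 -1.8] [ 0.283  0.615  0.69  -0.256] [ 0.33  0.5  -0.26  1.03 -0.76  1.87]
board_top [0.0656 0.0128 0.209 ] 0.61
stop [ 0.0208 -0.1419  0.15  ] 0.78
```

Request:
jog_arm(
  increments=[
    [[-0.01,-0.001,0.007,0,0,0,255],[-0.01,-0.001,0.007,0,0,0,255],[-0.01,-0.001,0.007,0,0,0,255]],
  ],
)

```text
clock: 13.75
tcp_pos: [0.5236, 0.0403, 0.0965]
orientation: [0.278, 0.616, 0.693, -0.25]
wrist_force: [-14.4, 52.7, 2.5]
finger_gap: -0.0002
grip_force: 26.9
```

```bash
python3 - <<'E'
from h import *
st();C={n:cam(n) for n in("side","top")}
for t in("board_top","stop"):
    r=spotter.landmark_of(t,"top")
    if r: print(t,wh(atz(C["top"],r[0]["uv"],.209 if t=="board_top" else .15)).round(4),r[0]["conf"])
st()
E
```

```text
t 13.75 hold [0.0219 0.1578 0.0965] w [0.5236 0.0403 0.0965] F [-14.4  52.7   2.5] [ 0.278  0.616  0.693 -0.25 ] [ 0.32  0.49 -0.27  1.01 -0.75  1.84]
board_top [0.0539 0.0003 0.209 ] 0.95
stop [ 0.024  -0.1405  0.15  ] 0.75
t 13.95 hold [0.0218 0.158  0.0965] w [0.5235 0.0405 0.0965] F [-11.7  40.8  -1.7] [ 0.279  0.616  0.693 -0.251] [ 0.32  0.49 -0.27  1.01 -0.75  1.85]
```

The force rises hard with the tip at y = 0.150, which is exactly home against the stop. Backing off.

Request:
jog_arm(
  increments=[
    [[0.02,0,-0.02,0,0,0,255],[0.03,0,-0.03,0,0,0,255],[0.06,0,-0.06,0,0,0,255],[0.06,0,-0.06,0,0,0,255],[0.06,0,-0.06,0,0,0,255],[0.0,0,-0.12,0,0,0,255],[0.0,0,-0.12,0,0,0,255],[-0.04,0,-0.12,0,0,0,255],[-0.08,0,-0.08,0,0,0,255],[-0.08,0,-0.08,0,0,0,255],[0,0,0,0,0,0,255],[0,0,0,0,0,0,255]],
  ],
)

```text
clock: 15.15
tcp_pos: [0.5103, 0.1696, 0.2277]
orientation: [0.285, 0.616, 0.689, -0.255]
wrist_force: [-0.1, -0.1, -0.7]
finger_gap: -0.0003
grip_force: 0.0
```

```bash
python3 - <<'E'
from h import *
st();C={n:cam(n) for n in("side","top")}
for t in("board_top","stop"):
    r=spotter.landmark_of(t,"top")
    if r: print(t,wh(atz(C["top"],r[0]["uv"],.209 if t=="board_top" else .15)).round(4),r[0]["conf"])
for t in("honey_jar","tin","mug","spice_jar"):
    r=spotter.landmark_of(t,"side")
    if r: print(t,np.round(r[0]["uv"],1))
a=C["side"]["pixels"][140:340,150:350,::-1];b=C["top"]["pixels"][150:250,200:340,::-1]
cv2.imwrite("pics/s6.png",np.hstack([cv2.resize(a,(400,400)),cv2.copyMakeBorder(cv2.resize(b,(400,286),interpolation=cv2.INTER_CUBIC),0,114,0,0,cv2.BORDER_CONSTANT)]))
E
```

```text
t 15.15 hold [0.0235 0.2878 0.2277] w [0.5103 0.1696 0.2277] F [-0.1 -0.1 -0.7] [ 0.285  0.616  0.689 -0.255] [ 0.53  0.54  0.14  1.56 -0.7   2.14]
board_top [0.0599 0.0038 0.209 ] 0.97
stop [ 0.0229 -0.1516  0.15  ] 0.89
honey_jar [244.1 313.5]
tin [278.4 307.9]
spice_jar [286.9 185.3]
```

View pics/s6.png

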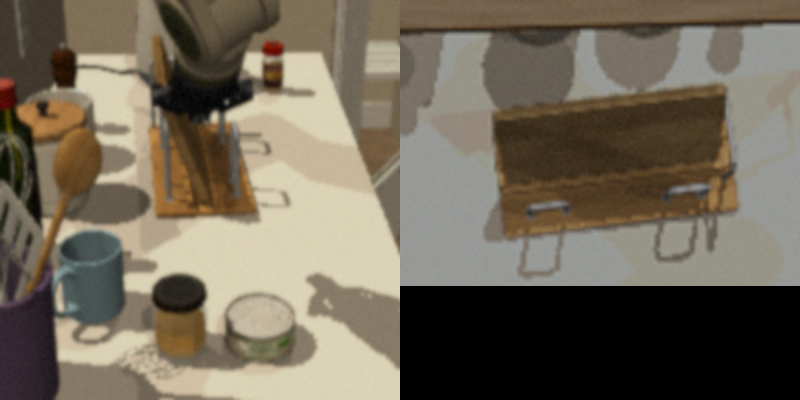

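The board leans back with its right end at the stop hoop (about 725,90–170 in the right crop). The jars haven't moved and the arm touches nothing.

```bash
python3 -c "
from h import *
print(ticket.hand_in())"
```

```text
the job is handed in; nothing more can be done
None
```

The job is handed in at about 15 s on the clock: the board was tipped back onto the rear hoops, then pushed right against the stop hoop with its lower edge in the groove, the bystanders look undisturbed (the mug by eye only), and the arm is clear of everything; the fingertips pressed with up to 53 N at the stop, and the verdict was not shown.

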